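# Bring the glass-blowing bench on line with the switch bank

## Task

Bring the torch bench on line at the switch bank: with the fingertips, lightly press in the long bar key (fume fan), then the square key (oxygen), and last the round key (torch), each well in so that it stays in, and never the next before the one ahead of it is in. Only push, do not pinch a key or lift anything, and leave the jar, the small tape roll and the black plate beside the bank where they are.

Things in the scene. Friction and masses are not known exactly. Their poses are not given: they have to be found in the camera images.
- switch_bank: low grey switch box with a light grey painted top plate, 70 x 236 mm and 44 mm high, fixed to the bench but standing at a different place and yaw each time. Origin at the centre of its underside on the bench; y along its length, x across it, z up. It has three key places in a row along its y axis, at y = -74, 0 and +74 mm on x = 0; which key sits in which place changes from run to run
- fan_switch: fixed steel bezel 54 x 24 x 3 mm of the fan key (with the key in it), on the top plate. Origin at the bezel's centre on the top plate, 44 mm above the bench; axes as the bank's. The key is a black bar 48 mm across the bank (x) by 18 mm along it (y), standing 24 mm above the top plate when out
- oxygen_switch: fixed steel bezel 30 x 30 x 3 mm of the oxygen key (with the key in it). Origin as for the fan switch. The key is a black square, 24 x 24 mm, standing 24 mm above the top plate when out
- torch_switch: fixed round steel bezel 44 mm across, 3 mm thick, of the torch key (with the key in it). Origin as for the fan switch. The key is a black round, 38 mm across, standing 24 mm above the top plate when out
- fan_key (a joint): bar key: the key's travel into the housing in m: 0 standing fully out, 0.012 at its stop; it counts as in from 0.007. It starts between 0 and 0.0015, has no spring (about 2.5 N of friction plus a little damping), and stays where it is left. Its cap sits on a cushion spring that gives about 0.4 mm per newton, at most 8 mm, on top of this travel, and springs back when let go; past the cushion it is hard. A light press stays under 25 N
- oxygen_key (a joint): square key: the key's travel into the housing in m: 0 standing fully out, 0.012 at its stop; it counts as in from 0.007. It starts between 0 and 0.0015, has no spring (about 2.5 N of friction plus a little damping), and stays where it is left. Its cap sits on a cushion spring that gives about 0.4 mm per newton, at most 8 mm, on top of this travel, and springs back when let go; past the cushion it is hard
- torch_key (a joint): round key: the key's travel into the housing in m: 0 standing fully out, 0.012 at its stop; it counts as in from 0.007. It starts between 0 and 0.0015, has no spring (about 2.5 N of friction plus a little damping), and stays where it is left. Its cap sits on a cushion spring that gives about 0.4 mm per newton, at most 8 mm, on top of this travel, and springs back when let go; past the cushion it is hard
- fan_top (a point): centre of the top face of that key, moving with it; about 68 mm above the bench when out, 56 mm when at its stop and let go. z up, x and y along the bank's axes
- oxygen_top (a point): centre of the top face of that key, moving with it; about 68 mm above the bench when out, 56 mm when at its stop and let go. z up, x and y along the bank's axes
- torch_top (a point): centre of the top face of that key, moving with it; about 68 mm above the bench when out, 56 mm when at its stop and let go. z up, x and y along the bank's axes
- jar: loose small glass jar with a white cap, 48 mm across and 74 mm high, near the bank's +y end; origin at the centre of its underside
- tape: loose small roll of dark tape lying flat, 53 mm across and 19 mm high, beyond the black plate at the bank's -y end; origin at the centre of its underside
- marver: loose black graphite plate, 75 x 110 x 16 mm, near the bank's -y end; origin at the centre of its underside
There are look-alikes about, which are no part of the job. Leave any orange or purple look-alike of the tape alone.

How it is judged (in metres and radians):
On the way, in this order (a step that is already met when the one before it is completed fails the run):
1. the bar key is in, the square and round keys are still out (value of joint fan_key above 0.007 m and value of joint each of oxygen_key, torch_key below 0.004 m), for 0.1 s.
2. the square key is in too, the round key is still out (value of joint each of fan_key, oxygen_key above 0.007 m and value of joint torch_key below 0.004 m), for 0.1 s.
3. the round key is in as well (value of joint each of fan_key, oxygen_key, torch_key above 0.007 m), for 0.1 s.
At the end, for the whole second after the job is handed in: all three keys stand at least 7 mm in of their 12 mm travel, and the jar, tape roll and black plate rest within 15 mm of where they began (all of step 3 and linear speed of each of jar, tape, marver below 0.02 m/s and distance of each of jar, tape, marver from where it was at the start of the episode below 0.015 m); the robot touches nothing.
It fails at once if a key was taken between the fingers (the grasp point at or below the top of the key, within 15 mm of its middle) ((z of the grasp point in the frame of fan_top below 0.002 m and horizontal distance between the grasp point and fan_top below 0.015 m) or (z of the grasp point in the frame of oxygen_top below 0.002 m and horizontal distance between the grasp point and oxygen_top below 0.015 m) or (z of the grasp point in the frame of torch_top below 0.002 m and horizontal distance between the grasp point and torch_top below 0.015 m)).
It fails at once if the square key was pressed (over 4 mm) before the bar key was in (value of joint oxygen_key above 0.004 m and value of joint fan_key below 0.007 m).
It fails at once if the round key was pressed (over 4 mm) before the square key was in (value of joint torch_key above 0.004 m and value of joint oxygen_key below 0.007 m).
It fails at once if a key or the bank was pressed hard (over 25 N) (contact force between anything else and fan_switch above 25 N or contact force between anything else and oxygen_switch above 25 N or contact force between anything else and torch_switch above 25 N or contact force between any of the arm, the fingers and switch_bank above 25 N).
It fails at once if the jar, tape roll or black plate was moved, lifted or knocked (over 15 mm, or the jar tilted over 0.3 rad) (distance of any of jar, tape, marver from where it was at the start of the episode above 0.015 m or angle between jar's own z axis and vertical above 0.3 rad).
It also fails if it takes over 37 s, if anything falls off the work surface, if the arm or the gripper's body presses on something with over 40 N, if the wrist force passes 120 N, or if a joint passes its speed limit or range.

## Robot

A 6-joint arm with a two-finger parallel gripper is mounted at the origin on the work surface; the furniture and walls round the work are solid. World frame = base frame: x ahead of the robot, y to its left, z up, the work surface at z = 0. Lengths are in m, angles in degrees, forces in N, time in s.
With the tool pointing down it reaches from about 0.4 to 0.825 m from the base axis. Payload 7 kg.
Tool frame: the origin (TCP) lies between the finger pads; the fingertips stand 11 mm ahead of it and the grasp point (between the pads) lies 8 mm behind it (r.tcp_to_tips is the distance from the TCP to the fingertips, in m); x points along the fingers, y is the direction in which the jaws open and shut, and the axes are right-handed (so a half turn about x gives the same grasp; the last joint's range is limited). The gripper opens to 88 mm and grips with 3 to 60 N. Pads are 19 mm wide; open, the fingers measure 130 mm over their backs; the gripper's body (78 mm by 193 mm) begins 47 mm behind the grasp point.
Start: joints at [84.345, 20.546, 0.682, 0, -70.136, -16.507], TCP at [0.255, 0.625, 0.238] pointing down, gripper open.
Joint ranges: [-176.03, 176.03], [-82.01, 121.73], [-58.28, 71.71], [-173.87, 95.51], [-174.79, -0.11], [-173.66, 173.66]. Speed limits (degrees/s): [136.94, 136.94, 172.46, 180, 180, 180].

## Interface

Orientations are given as [roll, pitch, yaw] about the fixed x, y, z axes, in that order (R = Rz(yaw) Ry(pitch) Rx(roll)).
In Python, from plant import r gives the robot as it stands.
- The arm moves only by the tool arm_command, never from a script. Its argument "plan" is a list of rows, each an object of numbers: "dx", "dy", "dz": the shift along the tool's x, y, z each as a share of 0.02 m, from -1 to 1; "wx", "wy", "wz": the turn, a rotation vector about the tool's x, y, z each as a share of 0.08 rad, from -1 to 1. In form: [{"dx": .., "dy": .., "dz": .., "wx": .., "wy": .., "wz": ..}, ...]. A call has 1 to 20 rows; each row shifts and turns the pose as measured when the row begins, along the tool's axes as they then stand; what a row does not reach is not made up. A row lasts 1/12 s, in which the tool goes at most 41.7 mm and 7.16 degrees, less where a joint would pass 70% of its speed; a pose out of reach is approached as far as the arm can. A call with a number of a shift or a turn outside -1 to 1 is refused whole. A call with a gripper value outside its range is refused whole. "fingers" is the closure, from -1 (fully open) to 1 (shut), so that 0 is half open, set as the call begins (left out, the last holds). The fingers move at their own pace and stop on an object; "force" is the grip in N (left out, the last holds). Time passes only in rows, so rows that do not move let the fingers close. It gives the time, the measured TCP pose, the force and the opening at its end, in the units of the state.
- r.get_state(): the state, without advancing time (a new reading comes with each control period).
- r.capture(name): name is "scene" or "side" or "wrist"; returns (picture, depth): 400x640x3 uint8, red, green, blue; 400x640 float32, m along the optical axis (not along the pixel's ray), 0 where there is no reading.
- r.camera_model(name): a dict with "vertical_fov" (degrees; the focal length in pixels is half the picture's height over the tangent of half this angle, whatever the lens; pixels are square), "cx", "cy" (the principal point, pixels), "dist" ([k1, k2, p1, p2, k3] as OpenCV has them; the pictures are not rectified), "R" (3x3) and "t" (3): a world point X has camera coordinates R X + t. Camera axes: x right, y down, z forward; pixel columns grow to the right and rows downward; lengths in m; the calibration is good to about 2 mm. A picture is of the moment at which its call begins: read the wrist's pose just before it. camera_model takes no time and is no camera call; for the wrist camera it gives the pose at the moment of the call.
- r.close_job(): hands the job in, once; it reports no verdict.
Trained networks look in the newest picture that a camera, given by its name, has taken for a name from the list of things; names that differ only in an ending like _2 or _b are one class to them, and where a whole thing is asked for, a point or a joint stands for the part that bears it (a point fixed in the world has none). Each returns a list of dicts, best first, with "score" (0 to 1); they miss things now and then, are a little off and sometimes report something else, mostly with a low value. They report only what shows in the picture. A call takes as long as a camera call. They do not tell look-alikes from the thing itself.
- r.cut_out(camera, query): "mask" (400x640 bool, what is visible of it) and "bbox" ([left, top, width, height] in pixels, round what is visible of it).
- r.spot_point(camera, query): "centre" ([column, row] in pixels: a listed point, or the origin of a listed thing).
The state is a dict: "time_s": time; "joints": joint angles; "qd": joint speeds; "joint_torque": joint torques, N m; "tcp_pos": TCP position; "eef_rot": TCP orientation; "contact_force": force on the tool from outside, world axes, zero at the start; "moment": the same for the moment, N m; "gripper_width": finger opening in m.
Only numpy, scipy, OpenCV 4.12 (cv2) and the standard library are available. Lean on these libraries where they do the work, as an engineer would, in place of code of your own. Each camera call takes 0.05 s, during which the arm holds its last target.

## Working session

There is one attempt and no reset: what is moved stays moved. The work goes in short steps, Python scripts to look and compute and a tool call to move; the robot and the scene stay as the last step left them, time stands still between calls to the robot, and variables do not carry over. Pictures are saved under pics/ and viewed, and the job is handed in when it is done.

Besides the shell and the picture viewer there is one more tool, called after ">>>" as a command line: name --argument value ..., lists and objects as JSON in quotes. arm_command: Moves the arm, as the interface text tells. Shift numbers are shares of 0.02 m and turn numbers shares of 0.08 rad, none past 1 either way. Its arguments: {"type":"object","properties":{"plan":{"type":"array","items":{"type":"object","properties":{"dx":{"type":"number"},"dy":{"type":"number"},"dz":{"type":"number"},"wx":{"type":"number"},"wy":{"type":"number"},"wz":{"type":"number"}}}},"fingers":{"type":"number"},"force":{"type":"number"}},"required":["plan"]}

```bash
mkdir -p pics; ls; python3 - <<'E'
from plant import r
import cv2,numpy as np
s=r.get_state();print(s)
for n in ["scene","side","wrist"]:
    p,d=r.capture(n);cv2.imwrite(f"pics/{n}0.png",p[:,:,::-1]);np.save(f"pics/{n}0_d.npy",d)
    m=r.camera_model(n);print(n,{k:np.round(v,4).tolist() for k,v in m.items()})
    for q in ["fan_top","oxygen_top","torch_top","switch_bank"]:
        print(q,[(np.round(a["centre"],1).tolist(),round(a["score"],2)) for a in r.spot_point(n,q)])
print(r.get_state()["time_s"])
E
```

```text
pics
{'time_s': 0.0, 'joints': array([ 8.43476512e+01,  2.05926623e+01,  6.33264966e-01, -2.12911044e-02,
       -7.01371759e+01, -1.65061112e+01]), 'qd': array([-0.05309006,  0.07240688, -0.05031849,  0.09346727, -0.09050043,
        0.08740678]), 'joint_torque': array([ 5.64721831e-04, -5.82716238e+01,  2.93055475e+01,  6.99728832e+00,
        6.95289214e-03, -1.73808612e-04]), 'tcp_pos': array([0.25443529, 0.62468403, 0.23660129]), 'eef_rot': array([  94.79892209,   89.9013738 , -107.36678881]), 'contact_force': array([ 1.42859942, -0.18012143,  0.21859845]), 'moment': array([-0.00561628, -0.03685928, -0.01642223]), 'gripper_width': 0.08792297113764361}
scene {'vertical_fov': 42.3276, 'cx': 315.6014, 'cy': 191.541, 'dist': [-0.1068, 0.0, 0.0, 0.0, 0.0], 'R': [[0.8952, -0.4453, 0.0201], [-0.3088, -0.6521, -0.6924], [0.3215, 0.6136, -0.7212]], 't': [-0.2754, 0.2453, 1.1003]}
fan_top [([319.0, 166.7], 0.74)]
oxygen_top [([350.5, 204.3], 0.48)]
torch_top [([332.9, 188.5], 0.72)]
switch_bank [([330.8, 204.7], 0.95)]
side {'vertical_fov': 49.0804, 'cx': 314.6571, 'cy': 197.4215, 'dist': [-0.1013, 0.0, 0.0, 0.0, 0.0], 'R': [[0.989, -0.1464, 0.0221], [-0.0711, -0.6007, -0.7963], [0.1298, 0.786, -0.6045]], 't': [-0.3216, 0.1552, 0.9935]}
fan_top [([339.9, 179.0], 0.46)]
oxygen_top [([353.4, 218.5], 0.56)]
torch_top [([347.2, 195.8], 0.74)]
switch_bank [([344.5, 213.5], 0.95)]
wrist {'vertical_fov': 67.1127, 'cx': 318.7178, 'cy': 199.2227, 'dist': [-0.0468, 0.0, 0.0, 0.0, 0.0], 'R': [[-0.3773, -0.9261, -0.0002], [-0.8932, 0.3638, 0.2642], [-0.2446, 0.0998, -0.9645]], 't': [0.6751, -0.0338, 0.3897]}
fan_top []
oxygen_top []
torch_top []
switch_bank []
0.75
```

```bash
python3 - <<'E'
import cv2,numpy as np
a=cv2.imread("pics/scene0.png");b=cv2.imread("pics/side0.png")
A=cv2.resize(a[110:270,220:440],None,fx=3.5,fy=3.5,interpolation=cv2.INTER_CUBIC)
B=cv2.resize(b[110:270,240:460],None,fx=3.5,fy=3.5,interpolation=cv2.INTER_CUBIC)
cv2.imwrite("pics/sc.png",A);cv2.imwrite("pics/si.png",B)
E
```

```text
(no output)
```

View pics/sc.png

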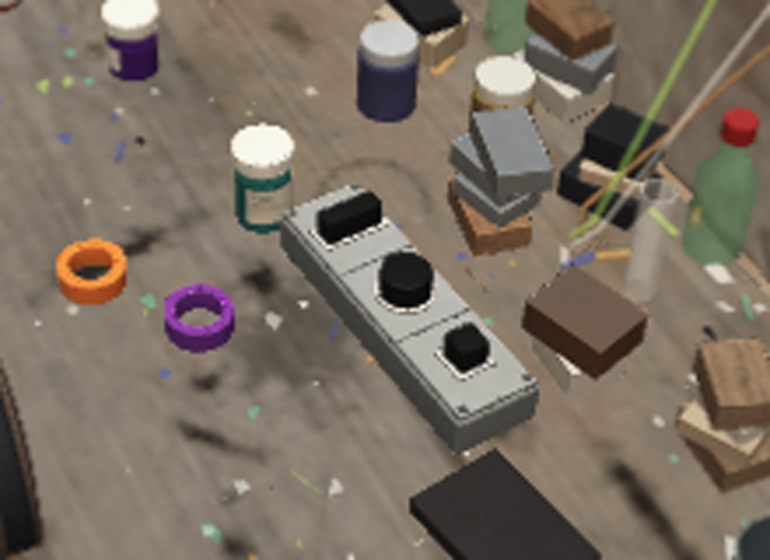

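View pics/si.png

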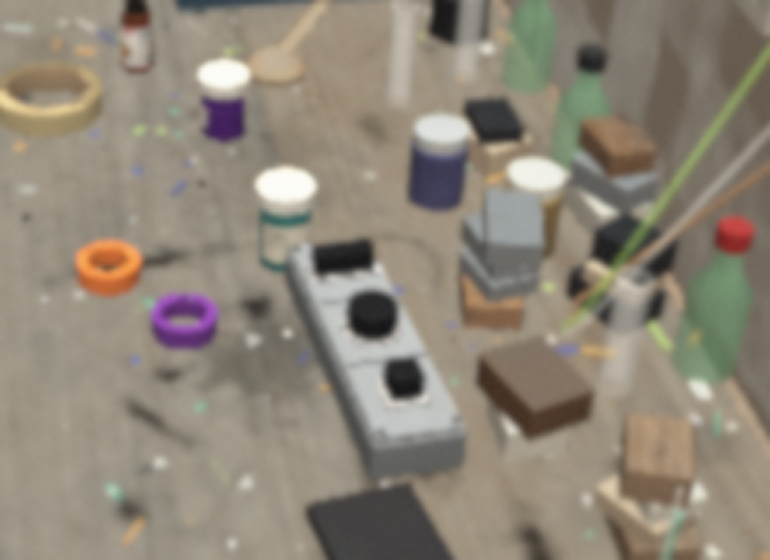

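View pics/scene0.png

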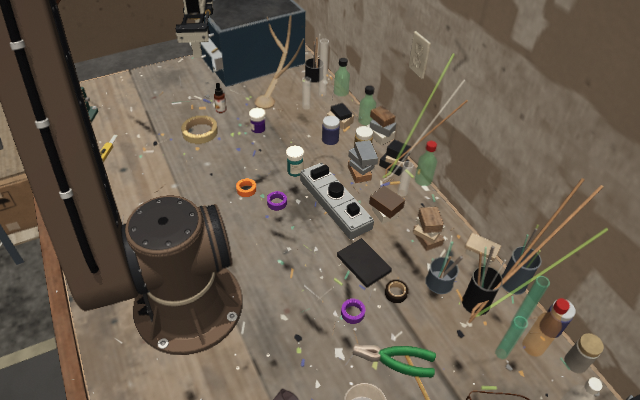

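View pics/wrist0.png

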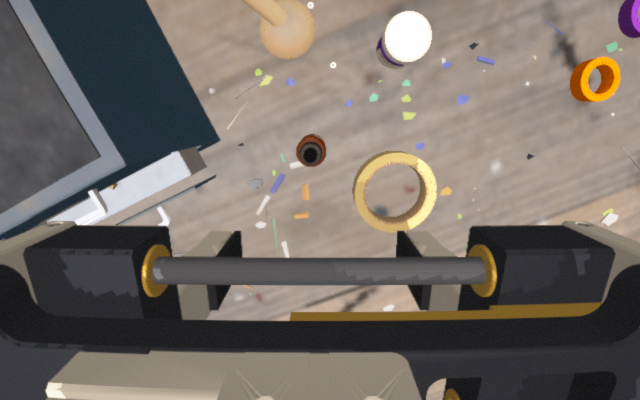

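```bash
cat > h.py <<'E'
import cv2,numpy as np
def K(m):
    f=200/np.tan(np.radians(m["vertical_fov"]/2)); return np.array([[f,0,m["cx"]],[0,f,m["cy"]],[0,0,1]])
def back(m,uv,z):
    n=cv2.undistortPoints(np.asarray(uv,float).reshape(-1,1,2),K(m),np.array(m["dist"],float)).reshape(-1,2)
    c=np.c_[n,np.ones(len(n))]*np.asarray(z).reshape(-1,1)
    return (c-np.array(m["t"]))@np.array(m["R"])
def ray(m,uv):
    n=cv2.undistortPoints(np.asarray(uv,float).reshape(-1,1,2),K(m),np.array(m["dist"],float)).reshape(-1,2)
    R=np.array(m["R"]);o=-R.T@np.array(m["t"]);d=np.c_[n,np.ones(len(n))]@R
    return o,d
def at(m,uv,z):
    o,d=ray(m,uv);return o+d*((z-o[2])/d[:,2])[:,None]
def proj(m,X):
    return cv2.projectPoints(np.asarray(X,float).reshape(-1,3),cv2.Rodrigues(np.array(m["R"],float))[0],np.array(m["t"],float),K(m),np.array(m["dist"],float))[0].reshape(-1,2)
E
python3 - <<'E'
from plant import r
from h import *
for n in ["scene","side"]:
    m=r.camera_model(n);p,d=r.capture(n)
    c=r.cut_out(n,"switch_bank");k=c[0]["mask"];print(n,c[0]["score"],k.sum())
    k=cv2.morphologyEx(k.astype(np.uint8),cv2.MORPH_CLOSE,np.ones((9,9)))
    v,u=np.nonzero(k&(d>0)); X=back(m,np.c_[u,v],d[v,u])
    print("z pct",np.round(np.percentile(X[:,2],[2,10,25,50,75,90,98]),4))
    for lo,hi,nm in [(.036,.052,"plate"),(.060,.080,"keys")]:
        s=(X[:,2]>lo)&(X[:,2]<hi); P=X[s]; print(nm,len(P),np.median(P[:,2]))
        rc=cv2.minAreaRect((P[:,:2]*1000).astype(np.float32));print(np.round(rc[0],1),np.round(rc[1],1),rc[2])
        if nm=="keys":
            im=np.zeros(d.shape,np.uint8);im[v[s],u[s]]=1
            N,L,st,ce=cv2.connectedComponentsWithStats(im)
            for i in range(1,N):
                if st[i,4]>15:
                    q=P[L[v[s],u[s]]==i];print("  key",st[i,4],np.round(ce[i],1),np.round(q.mean(0),4),"mid",np.round((q.min(0)+q.max(0))/2,4))
    # dark-key pixels
    g=p.max(2); im=((g<45)&(k>0)).astype(np.uint8)
    N,L,st,ce=cv2.connectedComponentsWithStats(im)
    for i in range(1,N):
        if st[i,4]>15: print("  dark",st[i],np.round(ce[i],1))
    for q in ["jar","tape","marver"]:
        for o in r.cut_out(n,q)[:2]:
            v,u=np.nonzero(o["mask"]&(d>0));Y=back(m,np.c_[u,v],d[v,u]);print(q,round(o["score"],2),np.round(np.median(Y,0),3),np.round(Y.min(0),3),np.round(Y.max(0),3))
E
```

```text
scene 0.79 1856
z pct [0.0112 0.019  0.0329 0.0432 0.0454 0.0469 0.0488]
plate 1365 0.044449336935396724
[420.4 120.1] [ 69.8 235.2] 5.715948581695557
keys 7 0.06662484929054821
[435.3  59.4] [4.6 8.5] 74.75763702392578
jar 0.73 [0.377 0.264 0.05 ] [ 0.359  0.233 -0.   ] [0.407 0.298 0.079]
jar 0.18 [ 0.393 -0.073  0.016] [ 0.349 -0.129 -0.003] [0.448 0.004 0.023]
tape 0.97 [ 0.31  -0.173  0.018] [ 0.285 -0.197  0.001] [ 0.335 -0.145  0.023]
tape 0.71 [ 0.419 -0.169  0.017] [ 0.394 -0.194 -0.003] [ 0.459 -0.132  0.025]
marver 0.73 [ 0.393 -0.074  0.016] [ 0.351 -0.129 -0.003] [ 0.44  -0.01   0.023]
marver 0.73 [0.413 0.19  0.062] [0.388 0.181 0.042] [0.443 0.229 0.074]
side 0.8 1500
z pct [0.009  0.0174 0.031  0.0429 0.0448 0.046  0.0485]
plate 1044 0.044107309233935216
[420.  119.3] [ 68.3 235.4] 6.069835662841797
keys 22 0.06713757456325617
[424.8  96.2] [22.9 87. ] 6.103572845458984
jar 0.82 [0.378 0.263 0.058] [0.359 0.233 0.   ] [0.405 0.3   0.077]
tape 0.97 [ 0.31  -0.176  0.017] [ 0.285 -0.196 -0.001] [ 0.336 -0.132  0.024]
tape 0.87 [ 0.421 -0.17   0.016] [ 0.396 -0.194 -0.001] [ 0.454 -0.124  0.024]
marver 0.57 [ 0.395 -0.075  0.016] [ 0.35  -0.127  0.002] [ 0.44 -0.01  0.02]
```

```bash
python3 - <<'E'
from plant import r
from h import *
from scipy.spatial.transform import Rotation as Ro
s=r.get_state();print(np.round(Ro.from_euler("xyz",s["eef_rot"],degrees=True).as_matrix(),3),s["tcp_pos"],r.tcp_to_tips)
c=np.array([.4202,.1197]);a=np.radians(5.9);ex=np.array([np.cos(a),np.sin(a)]);ey=np.array([-ex[1],ex[0]])
for n in ["scene","side"]:
    m=r.camera_model(n);p,d=r.capture(n)
    for q in ["fan_top","oxygen_top","torch_top"]:
        o=r.cut_out(n,q)
        if o:
            k=o[0]["mask"];v,u=np.nonzero(k&(d>0));Y=back(m,np.c_[u,v],d[v,u]);t=Y[Y[:,2]>.062]
            b=(t[:,:2]-c)@np.c_[ex,ey] if len(t) else np.zeros((1,2))
            print(n,q,round(o[0]["score"],2),k.sum(),"mask c",np.round([u.mean(),v.mean()],1),"top n",len(t),np.round(np.median(t,0),4),"bank",np.round(b.min(0),4),np.round(b.max(0),4))
    for y in (74,0,-74):
        print("pred px",y,np.round(proj(m,[*(c+ey*y/1000),.067]),1))
    v,u=np.nonzero(d>0);Y=back(m,np.c_[u,v],d[v,u]);b=(Y[:,:2]-c)@np.c_[ex,ey]
    w=(Y[:,2]>.085)&(abs(b[:,0])<.16)&(abs(b[:,1])<.22)&(Y[:,2]<.4)
    H={}
    for bb,z in zip(b[w],Y[w][:,2]):
        kk=(round(bb[0]/.03)*30,round(bb[1]/.03)*30);H[kk]=max(H.get(kk,0),round(float(z),3))
    print(sorted(H.items()))
E
```

```text
[[-0.    -0.377 -0.926]
 [-0.    -0.926  0.377]
 [-1.     0.     0.   ]] [0.25464178 0.62511677 0.23755055] 0.011
scene fan_top 0.56 176 mask c [319.5 171.5] top n 107 [0.4133 0.1936 0.0669] bank [-0.0212  0.0657] [0.0257 0.0858]
scene torch_top 0.62 206 mask c [335.5 189.5] top n 146 [0.4208 0.1192 0.0674] bank [-0.0169 -0.0172] [0.0194 0.0197]
pred px 74 [[319.3 169.9]]
pred px 0 [[335.6 187.9]]
pred px -74 [[353.1 207.1]]
[((90, -210), 0.091), ((90, 30), 0.094), ((90, 60), 0.086), ((120, -210), 0.092), ((120, -180), 0.094), ((120, 0), 0.094), ((120, 30), 0.095), ((120, 60), 0.096), ((120, 90), 0.096), ((150, -210), 0.092), ((150, -180), 0.092), ((150, 30), 0.095), ((150, 60), 0.094), ((150, 90), 0.095)]
side fan_top 0.71 153 mask c [338.  183.2] top n 82 [0.4139 0.1923 0.067 ] bank [-0.0219  0.0644] [0.0239 0.0846]
side oxygen_top 0.27 275 mask c [345.9 200.5] top n 123 [0.4213 0.1192 0.0674] bank [-0.0173 -0.0176] [0.02 0.02]
side torch_top 0.64 188 mask c [345.9 199.7] top n 121 [0.4214 0.1192 0.0674] bank [-0.0173 -0.0176] [0.02 0.02]
pred px 74 [[337.2 180.9]]
pred px 0 [[345.6 197.5]]
pred px -74 [[355.  215.8]]
[((90, -210), 0.09), ((90, 30), 0.092), ((120, -210), 0.091), ((120, -180), 0.091), ((120, 0), 0.09), ((120, 30), 0.095), ((120, 60), 0.094), ((120, 90), 0.094), ((150, -210), 0.091), ((150, -180), 0.091), ((150, 30), 0.093), ((150, 60), 0.094), ((150, 90), 0.093)]
```

>>> arm_command --plan '[{"dy": 0.5, "dz": -0.45}, {"dy": 1, "dz": -0.91}, {"dy": 1, "dz": -0.91}, {"dy": 1, "dz": -0.91}, {"dy": 1, "dz": -0.91}, {"dy": 1, "dz": -0.91}, {"dy": 1, "dz": -0.91}, {"dy": 1, "dz": -0.91}, {"dy": 1, "dz": -0.91}, {"dy": 1, "dz": -0.91}, {"dy": 1, "dz": -0.91}, {"dy": 1, "dz": -0.91}, {"dy": 1, "dz": -0.91}, {"dy": 1, "dz": -0.91}, {"dy": 1, "dz": -0.91}, {"dy": 1, "dz": -0.91}, {"dy": 0.5, "dz": -0.45}]' --fingers 1 --force 10

```text
schema error: expected keys dx, dy, dz, wx, wy, wz
```

```bash
cat > go.py <<'E'
import sys
from plant import r
from h import *
from scipy.spatial.transform import Rotation as Ro
s=r.get_state();R=Ro.from_euler("xyz",s["eef_rot"],degrees=True).as_matrix()
T={"fan":[.4132,.1932],"sq":[.428,.046],"rd":[.421,.1194]}[sys.argv[1]]
T=np.array([*T,float(sys.argv[2])])
print(s["time_s"],np.round(s["tcp_pos"],4),"F",np.round(s["contact_force"],2),"w",round(s["gripper_width"],4),"xaxis",np.round(R[:,0],3),"shares",np.round(R.T@(T-s["tcp_pos"])/.02,2),"err mm",np.round((T-s["tcp_pos"])*1000,1))
E
python3 go.py fan 0.1; python3 - <<'E'
from plant import r
import cv2
for n in ["scene","wrist"]:
    p,d=r.capture(n);cv2.imwrite(f"pics/{n}1.png",p[:,:,::-1])
E
```

```text
1.65 [0.2546 0.6251 0.2375] F [0.05 0.21 0.46] w 0.0873 xaxis [ 0. -0. -1.] shares [  6.88  17.01 -15.49] err mm [ 158.6 -431.9 -137.5]
```

View pics/scene1.png

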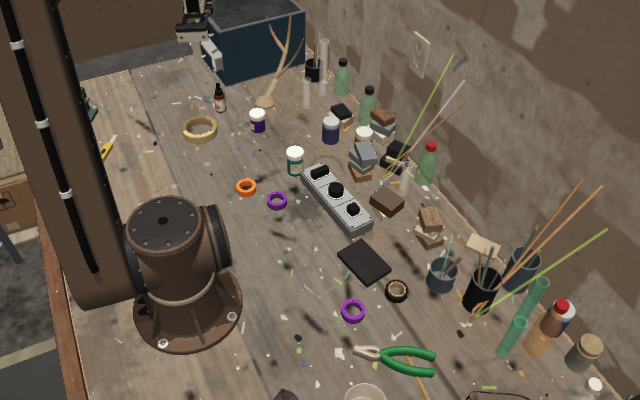

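View pics/wrist1.png

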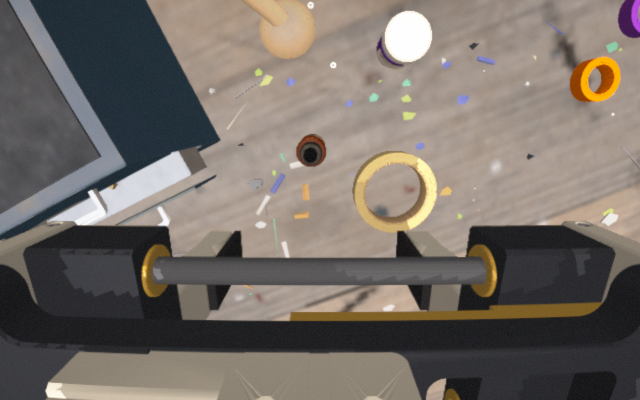

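The move was refused because every row needs all six keys, so nothing has moved and both pictures look as before.

>>> arm_command --plan '[{"dx": 0, "dy": 0.5, "dz": -0.45, "wx": 0, "wy": 0, "wz": 0}, {"dx": 0, "dy": 1, "dz": -0.91, "wx": 0, "wy": 0, "wz": 0}, {"dx": 0, "dy": 1, "dz": -0.91, "wx": 0, "wy": 0, "wz": 0}, {"dx": 0, "dy": 1, "dz": -0.91, "wx": 0, "wy": 0, "wz": 0}, {"dx": 0, "dy": 1, "dz": -0.91, "wx": 0, "wy": 0, "wz": 0}, {"dx": 0, "dy": 1, "dz": -0.91, "wx": 0, "wy": 0, "wz": 0}, {"dx": 0, "dy": 1, "dz": -0.91, "wx": 0, "wy": 0, "wz": 0}, {"dx": 0, "dy": 1, "dz": -0.91, "wx": 0, "wy": 0, "wz": 0}, {"dx": 0, "dy": 1, "dz": -0.91, "wx": 0, "wy": 0, "wz": 0}, {"dx": 0, "dy": 1, "dz": -0.91, "wx": 0, "wy": 0, "wz": 0}, {"dx": 0, "dy": 1, "dz": -0.91, "wx": 0, "wy": 0, "wz": 0}, {"dx": 0, "dy": 1, "dz": -0.91, "wx": 0, "wy": 0, "wz": 0}, {"dx": 0, "dy": 1, "dz": -0.91, "wx": 0, "wy": 0, "wz": 0}, {"dx": 0, "dy": 1, "dz": -0.91, "wx": 0, "wy": 0, "wz": 0}, {"dx": 0, "dy": 1, "dz": -0.91, "wx": 0, "wy": 0, "wz": 0}, {"dx": 0, "dy": 1, "dz": -0.91, "wx": 0, "wy": 0, "wz": 0}, {"dx": 0, "dy": 0.5, "dz": -0.45, "wx": 0, "wy": 0, "wz": 0}]' --fingers 1 --force 10

```text
time_s: 3.17
tcp_pos: [0.4069, 0.1948, 0.2373]
eef_rot: [-113.0, 89.7, 45.1]
contact_force: [-0.9, 0.1, -0.4]
gripper_width: 0.0006
```

```bash
python3 go.py fan 0.1; python3 - <<'E'
from plant import r
import cv2
for n in ["scene","wrist"]:
    p,d=r.capture(n);cv2.imwrite(f"pics/{n}2.png",p[:,:,::-1])
E
```

```text
3.1667 [0.4069 0.1948 0.2373] F [-0.86  0.08 -0.45] w 0.0006 xaxis [ 0.003  0.003 -1.   ] shares [ 6.87 -0.02 -0.31] err mm [   6.3   -1.6 -137.3]
```

View pics/scene2.png

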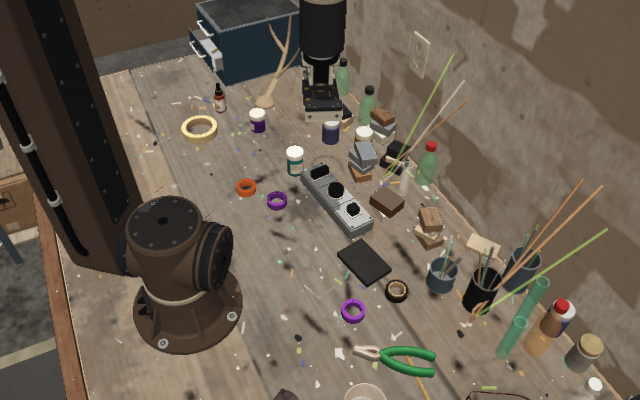

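View pics/wrist2.png

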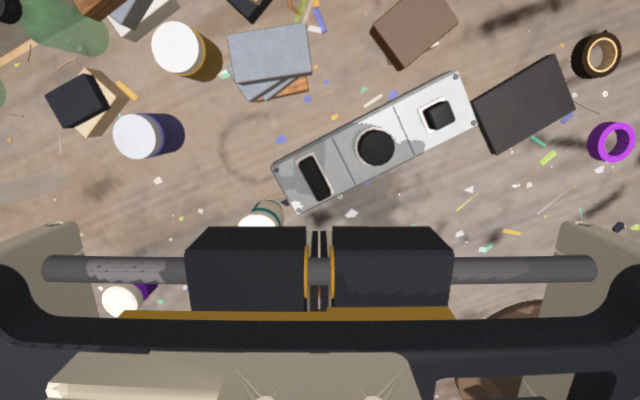

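```bash
python3 - <<'E'
from plant import r
from h import *
m=r.camera_model("scene")
print(proj(m,[[.407,.195,.226],[.407,.195,.3]]))
m=r.camera_model("wrist");p,d=r.capture("wrist")
g=p.max(2)
for nm,T in {"fan":[.4132,.1932],"sq":[.428,.046],"rd":[.421,.1194]}.items():
    u,v=proj(m,[*T,.067])[0];u,v=int(round(u)),int(round(v));w=28
    im=(g[v-w:v+w,u-w:u+w]<50).astype(np.uint8);N,L,st,ce=cv2.connectedComponentsWithStats(im)
    i=1+st[1:,4].argmax();vv,uu=np.nonzero(L==i);vv+=v-w;uu+=u-w
    X=back(m,np.c_[uu,vv],d[vv,uu]);X=X[(X[:,2]>.062)&(X[:,2]<.075)]
    print(nm,"pred",u,v,st[i],len(X),"mean",np.round(X.mean(0),4),"rect",np.round(cv2.minAreaRect((X[:,:2]*1000).astype(np.float32))[0],1))
E
python3 go.py fan 0.1
```

```text
[[318.48623198 120.34535283]
 [319.29173314  93.88866243]]
fan pred 319 179 [ 10   5  30  44 667] 651 mean [0.4152 0.1963 0.067 ] rect [414.6 196.4]
sq pred 447 113 [  6  17  20  26 154] 74 mean [0.4315 0.0586 0.0649] rect [432.   57.9]
rd pred 382 146 [  5  12  36  34 539] 514 mean [0.4185 0.1261 0.0671] rect [421.5 124.1]
3.3167 [0.4069 0.1962 0.2374] F [-0.14  0.65  0.02] w 0.0007 xaxis [ 0.003  0.003 -1.   ] shares [ 6.87  0.05 -0.33] err mm [   6.3   -3.  -137.4]
```

>>> arm_command --plan '[{"dx": 1, "dy": 0, "dz": -0.33, "wx": 0, "wy": 0, "wz": 0}, {"dx": 1, "dy": 0, "dz": 0, "wx": 0, "wy": 0, "wz": 0}, {"dx": 1, "dy": 0, "dz": 0, "wx": 0, "wy": 0, "wz": 0}, {"dx": 1, "dy": 0, "dz": 0, "wx": 0, "wy": 0, "wz": 0}, {"dx": 1, "dy": 0, "dz": 0, "wx": 0, "wy": 0, "wz": 0}, {"dx": 1, "dy": 0, "dz": 0, "wx": 0, "wy": 0, "wz": 0}, {"dx": 0.6, "dy": 0, "dz": 0, "wx": 0, "wy": 0, "wz": 0}, {"dx": 0, "dy": 0, "dz": 0, "wx": 0, "wy": 0, "wz": 0}]'

```text
time_s: 3.98
tcp_pos: [0.4145, 0.1992, 0.1029]
eef_rot: [-112.1, 89.2, 46.1]
contact_force: [-0.5, -0.7, -0.2]
gripper_width: 0.0002
```

```bash
python3 go.py fan 0.064; python3 - <<'E'
from plant import r
import cv2,numpy as np
o=[]
for n,c in (("scene",(320,165)),("side",(340,175))):
    p,d=r.capture(n);o.append(cv2.resize(p[c[1]-50:c[1]+50,c[0]-50:c[0]+50,::-1],(400,400),interpolation=cv2.INTER_CUBIC))
cv2.imwrite("pics/t3.png",np.hstack(o))
E
```

```text
3.9833 [0.4145 0.1992 0.1029] F [-0.49 -0.68 -0.22] w 0.0002 xaxis [ 0.01   0.011 -1.   ] shares [ 1.94  0.33 -0.04] err mm [ -1.3  -6.  -38.9]
```

View pics/t3.png

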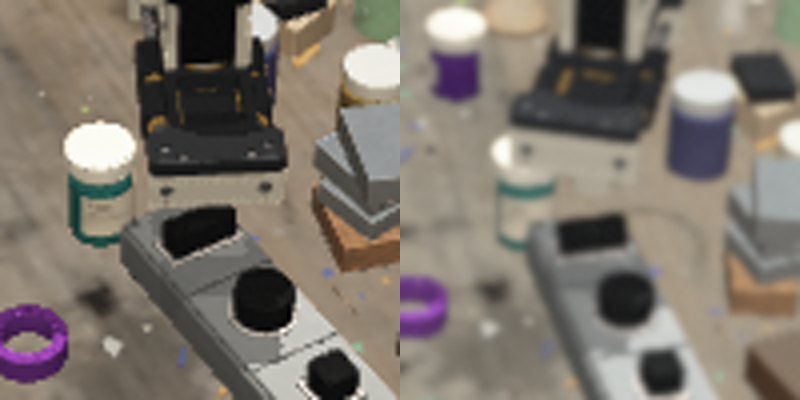

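>>> arm_command --plan '[{"dx": 0.3, "dy": 0.33, "dz": -0.04, "wx": 0, "wy": -0.06, "wz": 0.17}, {"dx": 0.5, "dy": 0, "dz": 0, "wx": 0, "wy": 0, "wz": 0}, {"dx": 0, "dy": 0, "dz": 0, "wx": 0, "wy": 0, "wz": 0}]'

```text
time_s: 4.33
tcp_pos: [0.415, 0.1952, 0.0912]
eef_rot: [-123.3, 89.6, 35.0]
contact_force: [-0.8, -0.8, -0.2]
gripper_width: 0.0009
```

```bash
cat >> go.py <<'E'
w=np.cross(R[:,0],[0,0,-1]);print("rot shares",np.round(R.T@w/.08,2),"tips z",round(s["tcp_pos"][2]-.011,4))
E
python3 go.py fan 0.064
```

```text
4.3333 [0.415  0.1952 0.0912] F [-0.81 -0.75 -0.18] w 0.0009 xaxis [ 0.006  0.004 -1.   ] shares [1.36 0.13 0.05] err mm [ -1.8  -2.  -27.2]
rot shares [-0.   -0.05  0.07] tips z 0.0802
```

>>> arm_command --plan '[{"dx": 0.5, "dy": 0.13, "dz": 0.05, "wx": 0, "wy": -0.05, "wz": 0.07}, {"dx": 0.2, "dy": 0, "dz": 0, "wx": 0, "wy": 0, "wz": 0}, {"dx": 0.2, "dy": 0, "dz": 0, "wx": 0, "wy": 0, "wz": 0}, {"dx": 0.2, "dy": 0, "dz": 0, "wx": 0, "wy": 0, "wz": 0}]'

```text
time_s: 4.67
tcp_pos: [0.4143, 0.1941, 0.0705]
eef_rot: [-108.0, 89.8, 50.4]
contact_force: [-1.3, 0.2, 1.9]
gripper_width: 0.0004
```

```bash
python3 go.py fan 0.064
```

```text
4.6667 [0.4143 0.1941 0.0705] F [-1.3   0.17  1.94] w 0.0004 xaxis [ 0.002  0.003 -1.   ] shares [0.32 0.06 0.04] err mm [-1.1 -0.9 -6.5]
rot shares [-0.   -0.01  0.04] tips z 0.0595
```

Contact at about 2 N with the key moving. I'll go about 6 mm further.

>>> arm_command --plan '[{"dx": 0.15, "dy": 0, "dz": 0, "wx": 0, "wy": 0, "wz": 0}, {"dx": 0.15, "dy": 0, "dz": 0, "wx": 0, "wy": 0, "wz": 0}]'

```text
time_s: 4.83
tcp_pos: [0.4144, 0.1941, 0.0642]
eef_rot: [-108.0, 89.8, 50.4]
contact_force: [-2.2, -0.7, 7.1]
gripper_width: 0.0006
```

```bash
python3 go.py fan 0.064
```

```text
4.8333 [0.4144 0.1941 0.0642] F [-2.22 -0.69  7.07] w 0.0006 xaxis [ 0.002  0.003 -1.   ] shares [0.01 0.07 0.04] err mm [-1.2 -0.9 -0.2]
rot shares [ 0.   -0.01  0.04] tips z 0.0532
```

>>> arm_command --plan '[{"dx": 0, "dy": 0, "dz": 0, "wx": 0, "wy": 0, "wz": 0}, {"dx": -0.7, "dy": 0, "dz": 0, "wx": 0, "wy": 0, "wz": 0}, {"dx": -1, "dy": 0, "dz": 0, "wx": 0, "wy": 0, "wz": 0}, {"dx": -0.6, "dy": 0, "dz": 0, "wx": 0, "wy": 0, "wz": 0}, {"dx": 0, "dy": 0.9, "dz": -0.46, "wx": 0, "wy": 0, "wz": 0}, {"dx": 0, "dy": 0.95, "dz": -0.5, "wx": 0, "wy": 0, "wz": 0}, {"dx": 0, "dy": 0.95, "dz": -0.5, "wx": 0, "wy": 0, "wz": 0}, {"dx": 0, "dy": 0.95, "dz": -0.5, "wx": 0, "wy": 0, "wz": 0}, {"dx": 0, "dy": 0.95, "dz": -0.5, "wx": 0, "wy": 0, "wz": 0}, {"dx": 0, "dy": 0.95, "dz": -0.5, "wx": 0, "wy": 0, "wz": 0}, {"dx": 0, "dy": 0.95, "dz": -0.5, "wx": 0, "wy": 0, "wz": 0}, {"dx": 0, "dy": 0, "dz": 0, "wx": 0, "wy": 0, "wz": 0}]'

```text
time_s: 5.83
tcp_pos: [0.4321, 0.0421, 0.1107]
eef_rot: [-125.1, 89.6, 33.7]
contact_force: [-0.3, 0.3, 0.1]
gripper_width: 0.0005
```

```bash
python3 go.py sq 0.064;python3 - <<'E'
from plant import r
from h import *
o=[]
for n,c in (("scene",(330,185)),("side",(350,195))):
    p,d=r.capture(n);o.append(cv2.resize(p[c[1]-50:c[1]+50,c[0]-50:c[0]+50,::-1],(400,400),interpolation=cv2.INTER_CUBIC))
    m=r.camera_model(n);g=p.max(2)
    v,u=np.nonzero((d>0)&(g<50));X=back(m,np.c_[u,v],d[v,u])
    b=X[(abs(X[:,0]-.4135)<.03)&(abs(X[:,1]-.1935)<.016)&(X[:,2]>.05)&(X[:,2]<.08)]
    print(n,"fan z",len(b),np.round(np.percentile(b[:,2],[50,90]),4) if len(b) else "")
cv2.imwrite("pics/t4.png",np.hstack(o))
E
```

```text
5.8333 [0.4321 0.0421 0.1107] F [-0.27  0.29  0.1 ] w 0.0005 xaxis [ 0.005  0.004 -1.   ] shares [ 2.34 -0.09  0.27] err mm [ -4.1   3.9 -46.7]
rot shares [ 0.   -0.05  0.07] tips z 0.0997
scene fan z 99 [0.0559 0.0588]
side fan z 13 [0.0557 0.0579]
```

View pics/t4.png

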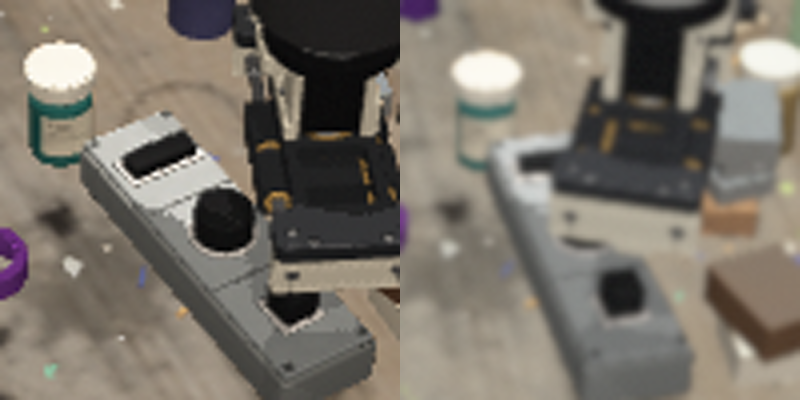

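The bar key's top measures 0.056 m in both views, so it is at its stop. The fingers hang over the square key, and the round key is still out. I'll now correct the position and descend.

>>> arm_command --plan '[{"dx": 0.6, "dy": -0.1, "dz": 0.3, "wx": 0, "wy": -0.05, "wz": 0.07}, {"dx": 0.5, "dy": 0, "dz": 0, "wx": 0, "wy": 0, "wz": 0}, {"dx": 0.1, "dy": 0, "dz": 0, "wx": 0, "wy": 0, "wz": 0}]'

```text
time_s: 6.18
tcp_pos: [0.4292, 0.05, 0.0872]
eef_rot: [-131.7, 89.7, 27.1]
contact_force: [-0.5, 0.6, 0.3]
gripper_width: 0.0005
```

```bash
python3 go.py sq 0.064
```

```text
6.1833 [0.4292 0.05   0.0872] F [-0.53  0.58  0.32] w 0.0005 xaxis [ 0.004  0.002 -1.   ] shares [ 1.16  0.21 -0.01] err mm [ -1.2  -4.  -23.2]
rot shares [-0.   -0.04  0.04] tips z 0.0762
```

>>> arm_command --plan '[{"dx": 0.3, "dy": 0.2, "dz": 0, "wx": 0, "wy": -0.04, "wz": 0.04}, {"dx": 0.2, "dy": 0, "dz": 0, "wx": 0, "wy": 0, "wz": 0}, {"dx": 0.2, "dy": 0, "dz": 0, "wx": 0, "wy": 0, "wz": 0}, {"dx": 0.15, "dy": 0, "dz": 0, "wx": 0, "wy": 0, "wz": 0}]'

```text
time_s: 6.52
tcp_pos: [0.4281, 0.0475, 0.0695]
eef_rot: [80.8, 90.0, -120.3]
contact_force: [-0.7, -1.9, 3.0]
gripper_width: 0.0007
```

```bash
python3 go.py sq 0.064
```

```text
6.5167 [0.4281 0.0475 0.0695] F [-0.67 -1.89  3.03] w 0.0007 xaxis [-0.    -0.001 -1.   ] shares [ 0.28  0.07 -0.02] err mm [-0.1 -1.5 -5.5]
rot shares [ 0.    0.   -0.01] tips z 0.0585
```

>>> arm_command --plan '[{"dx": 0.14, "dy": 0, "dz": 0, "wx": 0, "wy": 0, "wz": 0}, {"dx": 0.14, "dy": 0, "dz": 0, "wx": 0, "wy": 0, "wz": 0}, {"dx": 0, "dy": 0, "dz": 0, "wx": 0, "wy": 0, "wz": 0}]'

```text
time_s: 6.77
tcp_pos: [0.4282, 0.0475, 0.0635]
eef_rot: [88.1, 89.9, -113.0]
contact_force: [-3.3, -0.9, 8.9]
gripper_width: 0.0005
```

```bash
python3 go.py rd 0.11
```

```text
6.7667 [0.4282 0.0475 0.0635] F [-3.28 -0.94  8.91] w 0.0005 xaxis [-0.    -0.001 -1.   ] shares [-2.33 -3.22  1.63] err mm [-7.2 71.9 46.5]
rot shares [ 0.    0.   -0.02] tips z 0.0525
```

>>> arm_command --plan '[{"dx": -0.7, "dy": 0, "dz": 0, "wx": 0, "wy": 0, "wz": 0}, {"dx": -1, "dy": 0, "dz": 0, "wx": 0, "wy": 0, "wz": 0}, {"dx": -0.7, "dy": 0, "dz": 0, "wx": 0, "wy": 0, "wz": 0}, {"dx": 0, "dy": -0.8, "dz": 0.4, "wx": 0, "wy": 0, "wz": 0}, {"dx": 0, "dy": -0.8, "dz": 0.4, "wx": 0, "wy": 0, "wz": 0}, {"dx": 0, "dy": -0.8, "dz": 0.4, "wx": 0, "wy": 0, "wz": 0}, {"dx": 0, "dy": -0.8, "dz": 0.4, "wx": 0, "wy": 0, "wz": 0}, {"dx": 0, "dy": 0, "dz": 0, "wx": 0, "wy": 0, "wz": 0}]'

```text
time_s: 7.43
tcp_pos: [0.4231, 0.1227, 0.1138]
eef_rot: [-113.7, 89.7, 45.0]
contact_force: [0.4, 0.9, 0.3]
gripper_width: 0.0003
```

```bash
python3 go.py rd 0.064;cat >chk.py <<'E'
from plant import r
from h import *
import sys
o=[]
for n,c in (("scene",(330,185)),("side",(350,195))):
    p,d=r.capture(n);o.append(cv2.resize(p[c[1]-50:c[1]+50,c[0]-50:c[0]+50,::-1],(400,400),interpolation=cv2.INTER_CUBIC))
    m=r.camera_model(n);g=p.max(2)
    v,u=np.nonzero((d>0)&(g<50));X=back(m,np.c_[u,v],d[v,u])
    for nm,T in {"fan":[.4132,.1932],"sq":[.428,.046],"rd":[.421,.1194]}.items():
        b=X[(abs(X[:,0]-T[0])<.018)&(abs(X[:,1]-T[1])<.016)&(X[:,2]>.05)&(X[:,2]<.08)]
        print(n,nm,len(b),np.round(np.percentile(b[:,2],[50,90]),4) if len(b) else "")
cv2.imwrite(f"pics/{sys.argv[1]}.png",np.hstack(o))
E
python3 chk.py t5
```

```text
7.4333 [0.4231 0.1227 0.1138] F [0.37 0.94 0.29] w 0.0003 xaxis [ 0.004  0.004 -1.   ] shares [2.49 0.21 0.04] err mm [ -2.1  -3.3 -49.8]
rot shares [-0.   -0.03  0.06] tips z 0.1028
scene fan 73 [0.0565 0.0593]
scene sq 85 [0.0565 0.0583]
scene rd 166 [0.0667 0.0697]
side fan 20 [0.0551 0.0559]
side sq 46 [0.0561 0.0573]
side rd 133 [0.0666 0.0688]
```

View pics/t5.png

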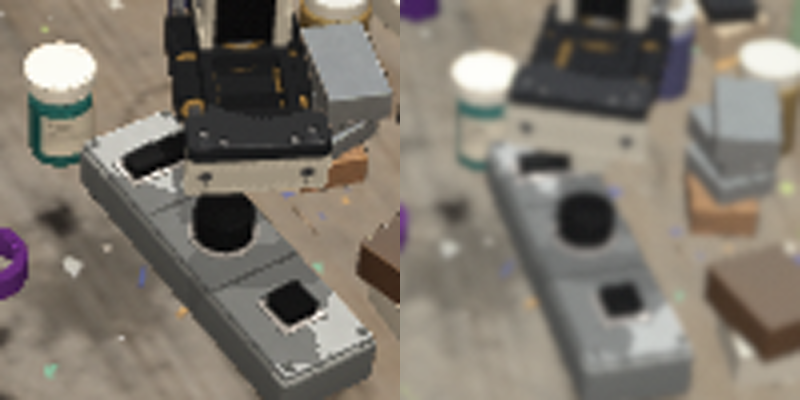

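The bar and square keys are in, with tops at 0.056 m. The round key is still out at 0.067 m, with the fingers above it.

>>> arm_command --plan '[{"dx": 0.7, "dy": 0.25, "dz": 0.04, "wx": 0, "wy": -0.03, "wz": 0.06}, {"dx": 0.6, "dy": 0.05, "dz": 0, "wx": 0, "wy": 0, "wz": 0}, {"dx": 0.15, "dy": 0, "dz": 0, "wx": 0, "wy": 0, "wz": 0}]'

```text
time_s: 7.78
tcp_pos: [0.4201, 0.1152, 0.0843]
eef_rot: [-83.5, 89.9, 75.2]
contact_force: [0.3, 0.1, -0.6]
gripper_width: 0.0007
```

```bash
python3 go.py rd 0.064
```

```text
7.7833 [0.4201 0.1152 0.0843] F [ 0.31  0.09 -0.6 ] w 0.0007 xaxis [ 0.     0.001 -1.   ] shares [ 1.01 -0.21  0.03] err mm [  0.9   4.2 -20.3]
rot shares [-0.    0.    0.01] tips z 0.0733
```

>>> arm_command --plan '[{"dx": 0.2, "dy": -0.18, "dz": 0, "wx": 0, "wy": 0, "wz": 0}, {"dx": 0.2, "dy": 0, "dz": 0, "wx": 0, "wy": 0, "wz": 0}, {"dx": 0.2, "dy": 0, "dz": 0, "wx": 0, "wy": 0, "wz": 0}, {"dx": 0.14, "dy": 0, "dz": 0, "wx": 0, "wy": 0, "wz": 0}]'

```text
time_s: 8.12
tcp_pos: [0.4218, 0.1178, 0.0688]
eef_rot: [-64.6, 89.9, 94.0]
contact_force: [-1.8, 1.0, 2.1]
gripper_width: 0.0005
```

```bash
python3 go.py rd 0.064
```

```text
8.1167 [0.4218 0.1178 0.0688] F [-1.79  0.97  2.08] w 0.0005 xaxis [-0.     0.001 -1.   ] shares [ 0.24 -0.06  0.06] err mm [-0.8  1.6 -4.8]
rot shares [0.   0.01 0.01] tips z 0.0578
```

>>> arm_command --plan '[{"dx": 0.14, "dy": 0, "dz": 0, "wx": 0, "wy": 0, "wz": 0}, {"dx": 0.12, "dy": 0, "dz": 0, "wx": 0, "wy": 0, "wz": 0}, {"dx": 0, "dy": 0, "dz": 0, "wx": 0, "wy": 0, "wz": 0}]'

```text
time_s: 8.37
tcp_pos: [0.4219, 0.1179, 0.0635]
eef_rot: [-67.1, 90.0, 91.5]
contact_force: [-4.0, 0.3, 8.6]
gripper_width: 0.0006
```

>>> arm_command --plan '[{"dx": -0.7, "dy": 0, "dz": 0, "wx": 0, "wy": 0, "wz": 0}, {"dx": -1, "dy": 0, "dz": 0, "wx": 0, "wy": 0, "wz": 0}, {"dx": -1, "dy": 0, "dz": 0, "wx": 0, "wy": 0, "wz": 0}, {"dx": -1, "dy": 0, "dz": 0, "wx": 0, "wy": 0, "wz": 0}, {"dx": -1, "dy": 0, "dz": 0, "wx": 0, "wy": 0, "wz": 0}, {"dx": -1, "dy": 0, "dz": 0, "wx": 0, "wy": 0, "wz": 0}, {"dx": 0, "dy": 0, "dz": 0, "wx": 0, "wy": 0, "wz": 0}, {"dx": 0, "dy": 0, "dz": 0, "wx": 0, "wy": 0, "wz": 0}]'

```text
time_s: 9.03
tcp_pos: [0.4226, 0.1175, 0.1821]
eef_rot: [-160.0, 89.9, -1.4]
contact_force: [0.1, -0.0, -0.4]
gripper_width: 0.0004
```

```bash
python3 chk.py t6; python3 - <<'E'
from plant import r
from h import *
for n in ["scene","side"]:
    m=r.camera_model(n);p,d=r.capture(n);cv2.imwrite(f"pics/{n}6.png",p[:,:,::-1])
    for q in ["jar","tape","marver"]:
        for o in r.cut_out(n,q)[:2]:
            v,u=np.nonzero(o["mask"]&(d>0));Y=back(m,np.c_[u,v],d[v,u]);print(n,q,round(o["score"],2),np.round(np.median(Y,0),3))
print(r.get_state()["time_s"])
E
```

```text
scene fan 79 [0.056  0.0586]
scene sq 83 [0.0564 0.0588]
scene rd 130 [0.0563 0.0588]
side fan 32 [0.0556 0.0568]
side sq 46 [0.0559 0.0572]
side rd 84 [0.0567 0.0583]
scene jar 0.71 [0.377 0.265 0.059]
scene jar 0.64 [ 0.392 -0.075  0.016]
scene tape 0.89 [ 0.419 -0.171  0.018]
scene tape 0.56 [0.291 0.187 0.017]
scene marver 0.75 [ 0.392 -0.074  0.016]
side jar 0.78 [0.378 0.263 0.06 ]
side tape 0.68 [0.292 0.187 0.015]
side tape 0.6 [ 0.31  -0.176  0.017]
side marver 0.65 [ 0.394 -0.076  0.016]
9.5333
```

View pics/scene6.png

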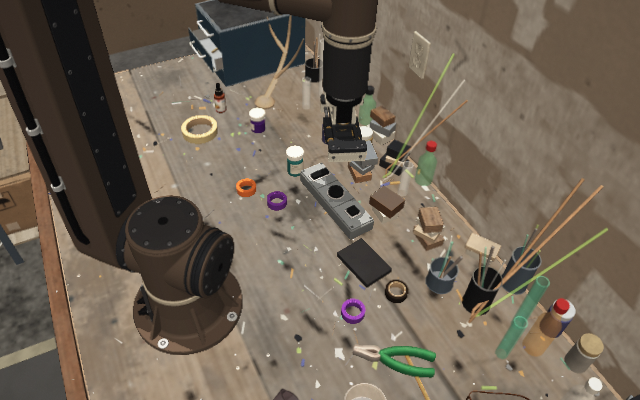

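View pics/t6.png

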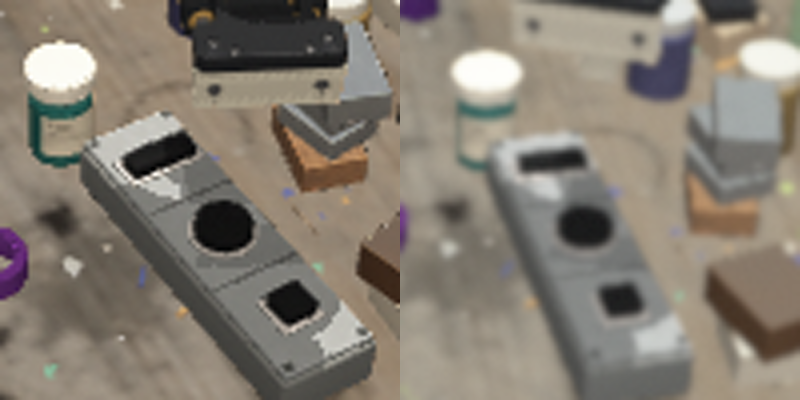

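All three key tops read 0.056 m, which is at their stops. The jar, tape and plate are where they started, and the arm is clear, so I'm handing in.

```bash
python3 -c "
from plant import r
print(r.close_job())"
```

```text
the job is handed in; nothing more can be done
None
```

I pressed the bar key, then the square key, then the round key fully in with the closed fingertips, raised the arm clear, and handed the job in at about 9.5 s. No verdict was reported.

- **Force:** the vertical force read at the bottom of each press was 7.1, 8.9 and 8.6 N, against the 25 N limit.
- **Order:** after the bar key press its top measured 0.056 m in both views. Before I pressed the round key, both others read about 0.056 m and the round key still read 0.067 m, which is out.
- **Final state:** both fixed cameras show all three key tops at about 0.056 m, which is 12 mm in and at their stops. The jar, dark tape roll and black plate read within about 2 mm of where they began.
- **Disagreements:**
  - The wrist camera put the keys 3 to 12 mm off in y. It was worst on the square key, where the mask was poor. I used the two fixed cameras instead.
  - The networks sometimes named the plate as a jar, the purple and orange rings as the tape, and the round key as the square key. I sorted these out from the pictures.
- **Refused call:** the first move call was refused because its rows lacked some keys, and nothing moved.

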